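Index the condiment carousel to the jam

ROBOT

A 7-joint arm with a two-finger parallel gripper is mounted at the origin on a cart in front of the work surface, level with it; the furniture and walls round the work are solid. World frame = base frame: x ahead of the robot, y to its left, z up, the work surface at z = 0. Lengths are in m, angles in degrees, forces in N, time in s.
With the tool pointing down it reaches from about 0.4 to 0.85 m from the base axis. Payload 4.5 kg.
Tool frame: the origin (TCP) lies at the very end of the fingers, on their centre line; the grasp point (between the pads) lies 19 mm behind it; z points along the fingers, y is the line along which they close (so a half turn about z gives the same grasp; the last joint's range is limited). The gripper opens to 88 mm and grips with 3 to 60 N. Pads are 18 mm wide; open, the fingers measure 123 mm over their backs; the gripper's body (75 mm by 187 mm) begins 45 mm behind the grasp point.
Start: joints at [71.952, 39.483, -11.15, 89.685, 9.013, 51.709, -12.324], TCP at [0.214, -0.587, 0.239] pointing down, gripper open.
Joint ranges: [-172.22, 172.22], [-26.19, 119.32], [-84.43, 86.54], [7.71, 146.69], [-57.33, 237.33], [2.42, 119.75], [-152.13, 152.13]. Speed limits (degrees/s): [147.25, 147.25, 180, 180, 180, 180, 180].

INTERFACE

Orientations are given as a 3x3 rotation matrix whose columns are the frame's x, y, z axes.
In Python, from plant import * gives the robot as it stands. Calls block until the motion is done:
- move_to(position, orientation): joint-space move of the TCP to a pose.
- line_to(position, feed=0.15, frame=None): straight line of the TCP; frame=None keeps the orientation; feed is the mean speed in m/s.
- goto_joints(angles): joint-space move.
- command_gripper(opening): finger opening in m; the grip force is fixed at half the most; returns when the fingers have stopped.
- pause(seconds).
- ik(position, orientation): joint angles nearest the present ones, or None.
- state(): the state.
- read_camera(name): name is "scene" or "top" or "wrist"; returns the picture (384x512x3 uint8, blue, green, red); there is no depth.
- get_calibration(name): a dict with "vertical_fov" (degrees; the focal length in pixels is half the picture's height over the tangent of half this angle, whatever the lens; pixels are square), "cx", "cy" (the principal point, pixels), "origin" and "rotation" of the camera in the world. Camera axes: x right, y up, looking along -z (the intrinsics and any distortion apply to the point x, -y, -z); pixel columns grow to the right and rows downward; lengths in m; the calibration is good to about 2 mm. A picture is of the moment at which its call begins: read the wrist's pose just before it. get_calibration takes no time and is no camera call; for the wrist camera it gives the pose at the moment of the call.
A pose or a line that the arm cannot do raises MotionError and nothing moves.
- finish_job(): hands the job in; it is judged then, once.
The state is a dict: "t": time; "joints": joint angles; "qvel": joint speeds; "effort": joint torques, N m; "tool_pos": TCP position; "tool_rot": TCP orientation; "ft_force": force on the tool from outside, world axes, zero at the start; "torque": the same for the moment, N m; "width": finger opening in m; "grip_force": force on a finger pad.
Only numpy, scipy, OpenCV 4.12 (cv2) and the standard library are available. Lean on these libraries where they do the work, as an engineer would, in place of code of your own. Each camera call takes 0.05 s, during which the arm holds its last target. There are 200 camera calls.

TASK

Turn the condiment carousel so that the jam jar stands at the red pointer, and leave it locked there: pull the black sprung knob up to free the deck, swing the deck round by the knob, and let the pin spring back fully home in the next hole. The hole is hidden and has to be felt for; once the pin has dropped in, do not force the deck any further. Swing smoothly, leaving the jars and the tin standing in their pockets, and do not knock the two mugs about.

Things in the scene. Friction and masses are not known exactly. Their poses are not given: they have to be found in the camera images.
- carousel: Fixed foot of the carousel: round steel foot under the wooden deck, with a red diamond pointer on a tab at its -x side, 168 mm from the axis. Origin: on the deck's vertical axis at worktop height; +x points away from the pointer. At the start the knob stands at the +x side, opposite the pointer.
- deck_mid (a point): centre of the top of the round wooden deck, 310 mm across, 36 mm above the worktop; turns with the deck. Its -x half carries three round pockets with rims 18 mm high (inside 79, 49 and 79 mm across), centred 100 mm from the axis, at -0.96, 0 and +0.96 rad (55 degrees) from its -x direction; its +x side carries the knob.
- deck (a joint): deck angle in rad, positive anticlockwise from above, limits -1.2 to 1.2, start 0. At 0 the pin is in a wide start slot (deck rocks up to 0.3 rad). One locking hole lies on either side, nominally at +0.96 and -0.96; both are shifted together by up to 0.12 rad, anew each time and invisibly. A pin in a hole leaves 0.02 rad of play. Turning takes 1 N at the knob, 3 N with the pin riding.
- pin_tip: 12 mm steel pin with a round end, fixed to the knob, hidden under the deck. Origin on the pin's axis, 125 mm from the deck's axis, at worktop height while home. Let go between slot and hole, it rides on a smooth flat track and drops in by itself when it comes over the hole, then blocks the deck; the track goes on behind the hole to the deck's limit.
- plunger (a joint): lift of the sprung pin and its knob in m: 0 = fully home in the slot or a hole, about 0.014 = tip riding on the track, 0.022 = fully pulled. The spring pulls it down with 5 N at 0 and 8 N fully pulled; it does not stay up by itself. In a hole it must read below 0.003
- knob_mid (a point): middle of the black ribbed knob with a red dot on top: an upright cylinder 36 mm across and 40 mm high, this point 20 mm below its top, 105 mm above the worktop when home. Below it a 14 mm stem, then an aluminium housing 32 mm across whose top is 76 mm above the worktop. 125 mm from the deck's axis; moves with the deck and rises with the pin
- serve_point (a point): point on the fixed foot's frame, 100 mm from the axis towards the red pointer, at the height of the deck's top: the middle of the pocket at the pointer should come here, as near as the locking hole allows
- jam_jar: jar with red contents and a pale lid, 69 mm across, 99 mm high, 0.42 kg; stands in the wide pocket on one side or the other. Origin at the centre of its underside
- tomato_tin: short tin with a picture of tomatoes, 75 mm across, 58 mm high; stands in the other wide pocket. Origin at the centre of its underside
- spice_2: slim spice jar with a red cap, 45 mm across, 106 mm high; stands in the middle pocket, at the pointer at the start. Origin at the centre of its underside
- mug_a: bystander: green mug, 92 mm across, 100 mm high, left of the carousel; origin at the centre of its underside
- mug_c: bystander: white mug, 80 mm across, 101 mm high, right of the carousel; origin at the centre of its underside
Mind the look-alikes: they are no part of the job. What is shaped like the tomato_tin but brown or orange is not meant.

How it is judged:
By the outcome, as a careful person would: the job done as asked, in the order asked, and still so for the second after the job is handed in, with the robot touching nothing.
It also fails if it takes over 42 s, if anything falls off the work surface, if the arm or the gripper's body presses on something with over 40 N, if the wrist force passes 120 N, or if a joint passes its speed limit or range.

## Working session

There is one attempt and no reset: what is moved stays moved. The work goes in short steps, each a Python script; the robot and the scene stay as the last script left them, time stands still between calls to the robot, and variables do not carry over. Pictures are saved under pics/ and viewed, at most 10 in all, crops included, and the job is handed in when it is done.

```bash
mkdir -p pics; ls; python3 - <<'E'
from plant import *
import cv2,numpy as np
for n in("scene","top"):
    cv2.imwrite(f"pics/{n}0.png",read_camera(n)); print(n,get_calibration(n))
s=state(); print(s['t'],s['ft_force'],s['width'])
E
```

```text
pics
scene {'vertical_fov': 42.31597490038005, 'cx': 254.11193696699385, 'cy': 191.9087859468654, 'origin': array([-0.28816545,  0.55207769,  1.20584996]), 'rotation': array([[-0.56750268,  0.60117755, -0.56260667],
       [-0.82310605, -0.39687259,  0.40618786],
       [ 0.02090786,  0.69359765,  0.72005914]])}
top {'vertical_fov': 52.3940189432728, 'cx': 252.67223830978872, 'cy': 193.0810284444509, 'origin': array([ 0.52818508, -0.08236238,  1.6044807 ]), 'rotation': array([[ 0.00470322,  0.99956314, -0.029179  ],
       [-0.99992587,  0.0043732 , -0.01136354],
       [-0.01123097,  0.02923028,  0.99950961]])}
0.1 [0.48353255 0.27103547 0.50626585] 0.0881503591030127
```

View pics/scene0.png

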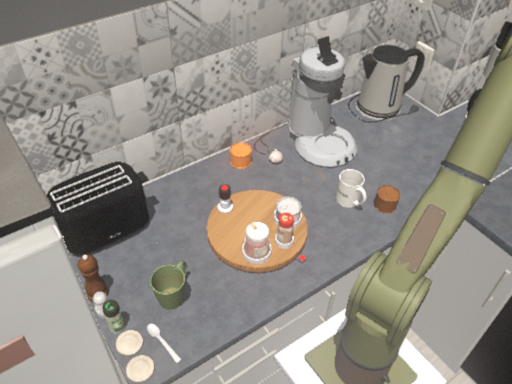

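View pics/top0.png

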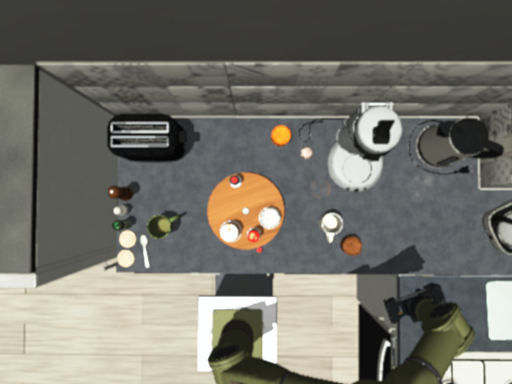

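Scene view: the black knob with the red dot is at (224,195), the spice red cap at (286,222) and the pointer at (303,258). Two pale-topped things stand in the wide pockets, at (257,240) and (288,208). The brown (387,199) and orange (240,155) cans are look-alikes. Top view: knob (236,180), pockets (231,231) and (269,217), pointer (259,250). A close crop should show which one is the jam.

```bash
cat > h.py <<'E'
import numpy as np, cv2
from plant import *
def pix2(n,uv,z,cal=None):
    c=cal or get_calibration(n); f=192/np.tan(np.radians(c['vertical_fov']/2))
    d=c['rotation']@np.array([(uv[0]-c['cx'])/f,-(uv[1]-c['cy'])/f,-1]); o=c['origin']
    return o+d*(z-o[2])/d[2]
E
python3 - <<'E'
from h import *
a=cv2.imread('pics/scene0.png')[170:280,190:320]; b=cv2.imread('pics/top0.png')[160:260,195:300]
cv2.imwrite('pics/crop0.png',np.hstack([cv2.resize(a,(400,338),interpolation=3),cv2.resize(b,(355,338),interpolation=3)]))
t=cv2.imread('pics/top0.png'); h=cv2.cvtColor(t,cv2.COLOR_BGR2HSV)
m=cv2.inRange(h,(5,100,60),(20,255,255)); n,l,s,c=cv2.connectedComponentsWithStats(m)
i=1+np.argmax(s[1:,4]); pts=cv2.findContours((l==i).astype(np.uint8),0,1)[0][0]
(cc,r)=cv2.minEnclosingCircle(pts); e=cv2.fitEllipse(cv2.convexHull(pts)); print(cc,r,e,pix2('top',cc,.036),pix2('top',e[0],.036))
for n,f in(('top','top0'),('scene','scene0')):
    h=cv2.cvtColor(cv2.imread(f'pics/{f}.png'),cv2.COLOR_BGR2HSV)
    m=cv2.inRange(h,(0,180,110),(4,255,255))|cv2.inRange(h,(172,180,110),(180,255,255))
    k,l,s,c=cv2.connectedComponentsWithStats(m)
    for j in range(1,k):
        if s[j,4]>3: print(n,s[j,4],c[j].round(1),'z0',pix2(n,c[j],0.01).round(3),'z.125',pix2(n,c[j],.125).round(3))
E
```

```text
(245.47677612304688, 210.44859313964844) 38.99813461303711 ((245.47140502929688, 210.47169494628906), (77.30652618408203, 77.88485717773438), 34.94680404663086) [ 0.50405709 -0.0359543   0.036     ] [ 0.50396427 -0.0359332   0.036     ]
top 26 [234.  179.5] z0 [0.63  0.012 0.01 ] z.125 [0.623 0.006 0.125]
top 27 [255.4 232.7] z0 [ 0.413 -0.076  0.01 ] z.125 [ 0.421 -0.076  0.125]
top 12 [253.3 240.1] z0 [ 0.383 -0.068  0.01 ] z.125 [ 0.394 -0.069  0.125]
top 6 [259.5 249. ] z0 [ 0.347 -0.093  0.01 ] z.125 [ 0.36  -0.092  0.125]
scene 7 [223.7 187.1] z0 [ 0.721 -0.05   0.01 ] z.125 [0.624 0.008 0.125]
scene 4 [302.2 257.2] z0 [ 0.345 -0.089  0.01 ] z.125 [ 0.284 -0.027  0.125]
```

View pics/crop0.png

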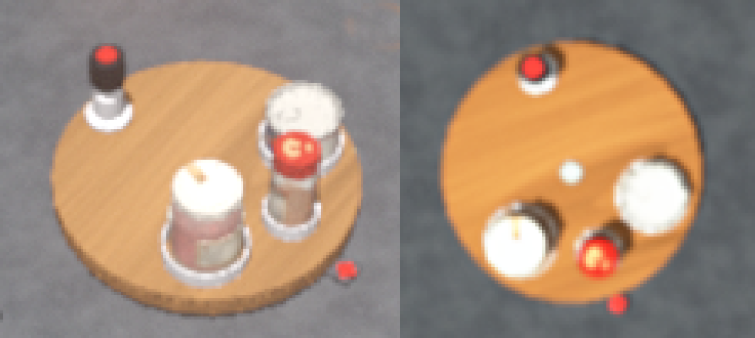

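The jam jar is the tall one with red contents at scene (257,240), on the +y side. The short white-topped tin is opposite it at (288,208), and the slim red-capped jar between them is the spice. So the deck has to turn by about +0.96. Next I go above the knob and look with the wrist camera.

```bash
cat >> h.py <<'E'
AX=np.array([.504,-.036]); PH=np.radians(19.6); R=.125
YS=0.
def rot(yaw):  # tool down, tool y along yaw
    y=np.array([np.cos(yaw),np.sin(yaw),0]); z=np.array([0,0,-1.]); return np.column_stack([np.cross(y,z),y,z])
E
python3 - <<'E'
from h import *
for off in (0,180):
    q=[ik([*(AX+R*np.array([np.cos(PH+a),np.sin(PH+a)])),z],rot(PH+a+np.pi/2+np.radians(off))) for a in(0,.4,.8,1.1) for z in(.09,.2)]
    print(off,[None if v is None else np.round(v).astype(int).tolist() for v in q])
E
```

```text
0 [[19, 57, -46, 96, 51, 51, 61], [22, 50, -52, 91, 44, 61, 67], [25, 68, -72, 99, 70, 70, 65], [25, 57, -72, 95, 57, 72, 73], [23, 67, -72, 106, 71, 68, 80], [24, 55, -72, 102, 56, 69, 90], [-32, 51, 31, 114, -53, 30, -150], [23, 52, -72, 107, 56, 65, 102]]
180 [[-4, 50, -2, 97, 3, 33, -78], [-2, 42, -6, 93, 5, 46, -80], [-5, 49, -6, 101, 9, 30, -65], [-2, 40, -12, 97, 11, 44, -67], [-7, 47, -9, 107, 16, 26, -52], [-2, 38, -18, 103, 17, 41, -53], [-8, 46, -11, 113, 21, 23, -42], [-1, 36, -22, 109, 21, 39, -43]]
```

```bash
cat >> h.py <<'E'
def pose(a,z,r=None): 
    r=R if r is None else r
    return [*(AX+r*np.array([np.cos(PH+a),np.sin(PH+a)])),z], rot(PH+a-np.pi/2)
E
python3 - <<'E'
from h import *
move_to([.42,-.2,.30],rot(PH-np.pi/2)); move_to(*pose(0,.20,.115)); 
c=get_calibration('wrist'); im=read_camera('wrist'); cv2.imwrite('pics/w0.png',im)
h=cv2.cvtColor(im,cv2.COLOR_BGR2HSV)
m=cv2.inRange(h,(0,150,90),(5,255,255))|cv2.inRange(h,(172,150,90),(180,255,255))
k,l,s,ce=cv2.connectedComponentsWithStats(m)
for j in range(1,k):
    if s[j,4]>30: print(s[j],ce[j].round(1),pix2('wrist',ce[j],.125,c).round(4))
s=state(); print(s['t'],s['tool_pos'],s['ft_force']); print(c)
E
```

```text
[238 178  25  25 486] [249.9 190. ] [0.6217 0.0081 0.125 ]
[195 311  15  16  89] [203.7 316.4] [0.4905 0.009  0.125 ]
2.9167 [ 6.12076137e-01 -2.11354218e-04  2.00630256e-01] [-0.31208769  0.52570634  0.33681043]
{'vertical_fov': 69.20307704662858, 'cx': 255.71229294777254, 'cy': 195.0405166640754, 'origin': array([0.67813363, 0.023465  , 0.34688107]), 'rotation': array([[ 0.33245801,  0.90774334,  0.25587829],
       [-0.9431158 ,  0.31939386,  0.09230465],
       [ 0.00206298, -0.27201028,  0.96229213]])}
```

View pics/w0.png

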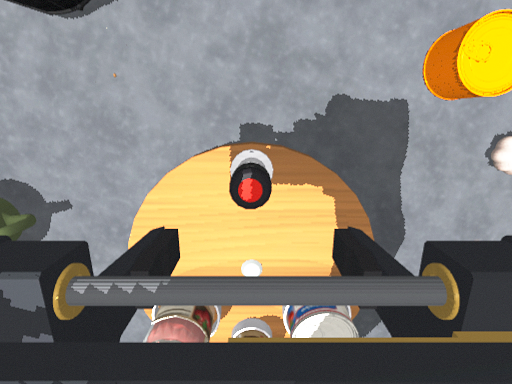

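The wrist view shows the knob's red dot at (250,190), the deck hub at (251,268), red jam at the lower left (178,330) and the tin at the lower right (320,325), which confirms the choice. Now I grasp and lift the knob.

```bash
python3 - <<'E'
from h import *
k=pix2('top',(245.5,210.45),.036)[:2]; c=get_calibration('wrist'); print(pix2('wrist',(251,268),.04,c).round(4))
E
sed -i 's/^AX=.*/AX=np.array([.504,-.036]); K=np.array([.6219,.0080]); PH=np.arctan2(*(K-AX)[::-1]); R=np.hypot(*(K-AX))/' h.py
python3 - <<'E'
from h import *
p,o=pose(0,.2); line_to(p,.15,o); line_to(pose(0,.088)[0],.12); f0=state()['ft_force']; print(f0)
command_gripper(.03); s=state(); print(s['t'],s['width'],s['grip_force'],s['ft_force'],s['tool_pos'])
for z in(.098,.107):
    p=s['tool_pos'].copy(); p[2]=z; line_to(p,.04); q=state(); print(q['t'],q['tool_pos'],q['ft_force'],q['width'])
E
```

```text
[ 0.5061 -0.0319  0.04  ]
[ 0.16931968  0.17918783 -0.06187597]
5.1 0.035188972868299084 30.000093360431492 [0.59650032 0.49759736 0.24351287] [0.62186482 0.00813565 0.08799827]
5.5 [0.62177761 0.00818169 0.09787438] [ 2.13064415  0.72925495 -7.2994388 ] 0.034933574106069794
5.875 [0.62177224 0.00812363 0.10713632] [ 1.26179525  1.26524987 -8.39529064] 0.0351526003844769
```

```bash
python3 - <<'E'
from h import *
for a in np.arange(.1,.71,.1):
    p,o=pose(a,.107); line_to(p,.06,o); q=state(); f=q['ft_force']; u=np.array([np.cos(PH+a),np.sin(PH+a)])
    print(round(q['t'],2),round(a,2),'rad',round(f[:2]@u,2),'tan',round(f[:2]@[-u[1],u[0]],2),'z',round(f[2],2),q['tool_pos'].round(4),round(q['width'],4))
E
```

```text
6.23 0.1 rad 2.58 tan 0.57 z -8.05 [0.617  0.0198 0.1069] 0.0347
6.59 0.2 rad 2.87 tan 0.51 z -7.97 [0.6113 0.0306 0.1071] 0.0351
6.95 0.3 rad 5.61 tan 0.25 z -7.95 [0.6044 0.0411 0.1072] 0.0352
7.31 0.4 rad 5.3 tan 0.95 z -8.09 [0.5964 0.0509 0.1073] 0.035
7.67 0.5 rad 6.0 tan -0.34 z -8.56 [0.5874 0.0599 0.1073] 0.0349
8.03 0.6 rad 6.36 tan -0.01 z -7.66 [0.5776 0.0678 0.1074] 0.0351
8.38 0.7 rad 6.64 tan -0.45 z -8.31 [0.567  0.0748 0.1074] 0.0347
```

```bash
cat >> h.py <<'E'
AX=np.array([.505,-.0335]); R=.125
E
python3 - <<'E'
from h import *
s=state(); p=s['tool_pos'].copy(); p[2]=.102; line_to(p,.03); command_gripper(.041); 
s=state(); print(s['t'],s['width'],s['ft_force'])
p=s['tool_pos']; a=np.arctan2(*(p[:2]-AX)[::-1])-PH; print('a',a)
p,o=pose(a,.095); line_to(p,.05,o); f0=state()['ft_force']; print(f0); hit=0
while a<1.16:
    a+=.01; p,o=pose(a,.095); line_to(p,.02,o); q=state(); u=np.array([np.cos(PH+a),np.sin(PH+a)]); f=q['ft_force']-f0
    t=f[:2]@[-u[1],u[0]]; print(round(q['t'],2),round(a,3),'r',round(f[:2]@u,1),'t',round(t,1),'z',round(f[2],1))
    if t<-6.5 or q['t']>30: break
c=get_calibration('scene'); cv2.imwrite('pics/s1.png',cv2.resize(read_camera('scene')[150:280,180:330],(600,520),interpolation=3))
E
```

```text
9.0083 0.04118036535461951 [-0.0137219  -0.94384343  0.30998054]
a 0.6899951193956491
[ 0.16592779 -0.81336512  0.61803618]
9.55 0.7 r 1.3 t 0.4 z -0.9
9.8 0.71 r 1.1 t 1.1 z -0.2
10.05 0.72 r 1.5 t -1.5 z -1.1
10.3 0.73 r 1.2 t -2.6 z -1.1
10.55 0.74 r 0.7 t -2.5 z -0.4
10.8 0.75 r 0.7 t -2.5 z -0.7
11.05 0.76 r 1.0 t -2.8 z 0.3
11.3 0.77 r 0.6 t -3.9 z -0.1
11.55 0.78 r 0.6 t -2.8 z -0.1
11.8 0.79 r -0.0 t -2.5 z 0.8
12.05 0.8 r 1.2 t -1.9 z 1.9
12.3 0.81 r 1.5 t -1.8 z -0.3
12.55 0.82 r 1.7 t -2.3 z 0.8
12.8 0.83 r 1.1 t -2.6 z 0.4
13.05 0.84 r 1.4 t -3.1 z -0.1
13.3 0.85 r 1.0 t -1.7 z -0.1
13.55 0.86 r 2.3 t -2.6 z 0.6
13.8 0.87 r 1.6 t -1.5 z 0.4
14.05 0.88 r 1.8 t -1.0 z 0.1
14.3 0.89 r 1.3 t -0.9 z 0.5
14.55 0.9 r 2.1 t -2.4 z -0.8
14.8 0.91 r 1.6 t -2.0 z -0.5
15.05 0.92 r 1.3 t -2.1 z -0.9
15.3 0.93 r 1.4 t -1.8 z -1.7
15.55 0.94 r 2.0 t -1.3 z -0.4
15.8 0.95 r 2.6 t -3.0 z -1.5
16.05 0.96 r 1.5 t -2.5 z -0.7
16.3 0.97 r 2.1 t -2.8 z -2.3
16.55 0.98 r 1.4 t -2.9 z -1.5
16.8 0.99 r 2.1 t -2.0 z -1.3
17.05 1.0 r 2.6 t -2.5 z -0.2
17.3 1.01 r 0.1 t 0.5 z -0.5
17.55 1.02 r 0.3 t -0.5 z 0.0
17.8 1.03 r 0.5 t 0.1 z -0.8
18.05 1.04 r 0.8 t 0.2 z -0.7
18.3 1.05 r 1.0 t 0.5 z -1.1
18.55 1.06 r 0.9 t 1.2 z -0.8
18.8 1.07 r 0.4 t 0.4 z -0.5
19.05 1.08 r 1.3 t -0.4 z 0.1
19.3 1.09 r 0.9 t -1.7 z -0.8
19.55 1.1 r -0.5 t -5.3 z -3.3
19.8 1.11 r -0.2 t -8.1 z -5.3
```

View pics/s1.png

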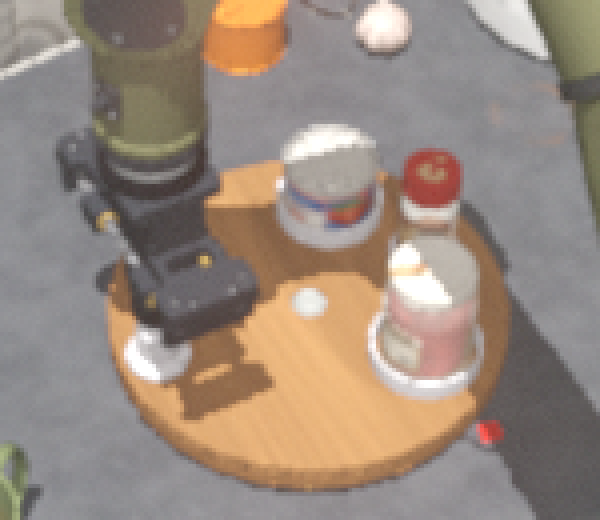

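The jam is now next to the pointer at crop (425,345). The drag vanished at a≈1.01 and a firm stop came at about 1.10, which fits the pin having dropped in. I'll back off, let go and check the knob height.

```bash
python3 - <<'E'
from h import *
p,o=pose(1.085,.095); line_to(p,.03,o); print(state()['ft_force']); command_gripper(.08)
p[2]=.22; line_to(p,.2); print(state()['t'],state()['tool_pos'])
p,o=pose(1.085,.22,.115); 
W=[]
for n in('wrist','scene','top'):
    c=get_calibration(n); im=read_camera(n); cv2.imwrite(f'pics/{n}2.png',im)
    h=cv2.cvtColor(im,cv2.COLOR_BGR2HSV)
    m=cv2.inRange(h,(0,150,70),(5,255,255))|cv2.inRange(h,(172,150,70),(180,255,255))
    k,l,s,ce=cv2.connectedComponentsWithStats(m)
    for j in range(1,k):
        if s[j,4]>3: print(n,s[j],ce[j].round(1),pix2(n,ce[j],.125,c).round(4),pix2(n,ce[j],.139,c).round(4))
b=cv2.imread('pics/wrist2.png'); a=cv2.resize(cv2.imread('pics/scene2.png')[150:280,180:330],(443,384),interpolation=3)
cv2.imwrite('pics/c2.png',cv2.resize(np.hstack([b,a]),(800,322)))
E
```

```text
[ 1.25972734 -0.29204662 -0.55946323]
21.5917 [0.52042094 0.08998477 0.21921822]
wrist [248 185  23  23 412] [259.  196.3] [0.5237 0.0901 0.125 ] [0.524  0.0941 0.139 ]
wrist [201 306  15  16  90] [209.4 311.4] [ 0.4581 -0.0246  0.125 ] [ 0.4623 -0.0139  0.139 ]
wrist [289 311   5   9  24] [290.8 314.1] [ 0.5402 -0.0384  0.125 ] [ 0.5396 -0.0269  0.139 ]
scene [282 189   7  10  15] [284.1 193.5] [ 0.501  -0.1297  0.125 ] [ 0.4907 -0.1208  0.139 ]
scene [291 190   3   7  10] [292.5 193.3] [ 0.4875 -0.1513  0.125 ] [ 0.4775 -0.1421  0.139 ]
scene [215 216   7   7  35] [218.1 219.1] [0.524  0.0903 0.125 ] [0.5135 0.0962 0.139 ]
scene [300 256   5   4  19] [302.1 257.4] [ 0.2836 -0.0265  0.125 ] [ 0.2762 -0.019   0.139 ]
top [265 210  12  11  62] [271.  214.6] [ 0.4902 -0.1355  0.125 ] [ 0.4905 -0.135   0.139 ]
top [257 247   5   5  19] [259.  249.2] [ 0.3594 -0.0904  0.125 ] [ 0.361  -0.0904  0.139 ]
```

View pics/c2.png

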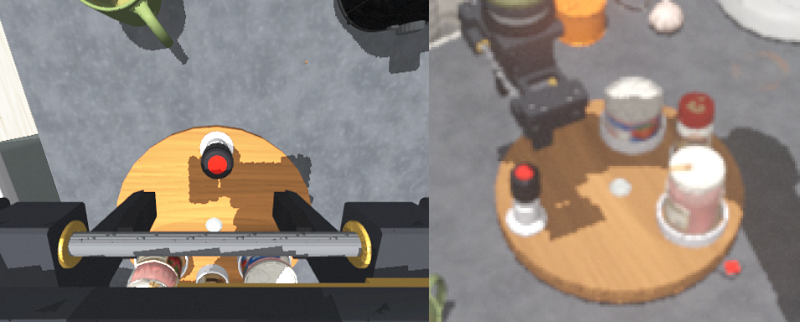

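Wrist and scene rays agree on the knob top at z = 0.125, with about 0.4 mm spread; at the riding height of 0.139 they disagree by about 11 mm. So the pin is home, at about 1.07 rad, which is within the hole's range. The jars are standing, the mugs were not touched and the gripper is clear.

```bash
python3 -c "
from plant import *
print(finish_job())"
```

```text
the job is handed in; nothing more can be done
None
```

The jam jar stands at the red pointer with the pin sprung home in the locking hole, at a deck angle of about +1.07 rad; the job was handed in at about 22 s, with the jars and tin still standing, the mugs not touched and the gripper clear.

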